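# Find the heavy side of a mixer drum and hold it down

### The arm

A 6-joint arm with a two-finger parallel gripper is mounted at the origin on the work surface. World frame = base frame: x ahead of the robot, y to its left, z up, the work surface at z = 0. Lengths are in mm, angles in rad, forces in N, time in s.
With the tool pointing down it reaches from about 350 to 850 mm from the base axis. Payload 8.1 kg.
Tool frame: the origin (TCP) lies at the very end of the fingers, on their centre line; the grasp point (between the pads) lies 19 mm behind it; z points along the fingers, y is the line along which they close (so a half turn about z gives the same grasp; the last joint's range is limited). The gripper opens to 93 mm and grips with 3 to 60 N. Pads are 15 mm wide; open, the fingers measure 128 mm over their backs; the gripper's body (75 mm by 188 mm) begins 65 mm behind the grasp point.
Start: joints at [-1.28, 0.13, 1.488, -0, 1.523, -0.085], TCP at [220.23, -558.125, 218.635] pointing down, gripper open.
Joint ranges: [-2.96, 2.96], [-0.89, 2.26], [0.02, 2.5], [-1.34, 4.48], [0, 2.73], [-2.66, 2.66]. Speed limits (rad/s): [2.39, 2.39, 2.79, 3.14, 3.14, 3.14].

### API

Orientations are given as a 3x3 rotation matrix whose columns are the frame's x, y, z axes.
In Python, from cell import env gives the robot as it stands.
- The arm moves only by the shell command python3 -m creep 'ROWS' [FORCE]. ROWS is JSON, a list of rows, each an object of numbers: "gripper": the finger opening in m, from 0 to 0.093; "tx", "ty", "tz": the shift along the world's x, y, z in m; "ax", "ay", "az": the turn, a rotation vector about the world's x, y, z in rad. A call has 1 to 8 rows; each row shifts and turns the commanded pose from where the row before left it; what a row does not reach is not made up. A row lasts 1/8 s, in which the tool goes at most 62.5 mm and 10.7 degrees, less where a joint would pass 70% of its speed; a pose out of reach is approached as far as the arm can. A call is refused whole if a number of a shift passes 0.0625 or a number of a turn 0.188, either way. A call with a gripper value outside its range is refused whole. The fingers move at their own pace and stop on an object; FORCE is the grip in N (left out, the last holds). Time passes only in rows, so rows that do not move let the fingers close. It gives the time, the measured TCP pose, the force, the opening and the grip force at its end, in the units of the state.
- env.read_state(): the state, without advancing time (a new reading comes with each control period).
- env.read_camera(name): name is "side" or "top" or "wrist"; returns (picture, depth): 420x560x3 uint8, red, green, blue; 420x560 float32, mm along the optical axis (not along the pixel's ray), 0 where there is no reading.
- env.camera_params(name): a dict with "camera_matrix" (3x3 intrinsics, pixels), "origin" and "rotation" of the camera in the world. Camera axes: x right, y up, looking along -z (the intrinsics and any distortion apply to the point x, -y, -z); pixel columns grow to the right and rows downward; lengths in mm; the calibration is good to about 2 mm. A picture is of the moment at which its call begins: read the wrist's pose just before it. camera_params takes no time and is no camera call; for the wrist camera it gives the pose at the moment of the call.
- env.sign_off(): hands the job in; it is judged then, once.
The state is a dict: "clock": time; "joint_positions": joint angles; "qd": joint speeds; "effort": joint torques, N m; "tcp_pos": TCP position; "tcp_rot": TCP orientation; "contact_force": force on the tool from outside, world axes, zero at the start; "ft_torque": the same for the moment, N m; "gripper_width": opening from 0.0 (shut) to 1.0 (fully open); "gripper_force": force on a finger pad.
Only numpy, scipy, OpenCV 4.12 (cv2) and the standard library are available. Lean on these libraries where they do the work, as an engineer would, in place of code of your own. Each camera call takes 0.05 s, during which the arm holds its last target. There are 200 camera calls.

### The job

The closed drum of the tilted mixer is unevenly loaded and I want to fit a balance weight opposite the heavy side. Lift the red crank handle out of the blue bin, push it fully home in the drum's orange socket, and crank the drum round with it to feel which side is heavy; then bring the heavy side to the lowest point of the tilted drum and finish holding it still there, with the handle seated and gripped in your fingers at the end (do not let go). Leave everything else on the bench where it is.

Things in the scene. Friction and masses are not known exactly. Their poses are not given: they have to be found in the camera images.
- handle_grip (a point): Middle of the round red grip (30 mm diameter, 50 mm tall, black band) of the loose crank handle, about 60 g, which stands upright in the bin. Own z points up the handle. Below the grip: steel collar (37 mm diameter, 5 mm thick, underside 35 mm above the foot), then round spigot (20 mm diameter, 35 mm long, foot chamfered). This point is 65 mm above the foot; total height 90 mm; any yaw will do.
- handle_foot (a point): Centre of the handle's foot, the chamfered lower end of its spigot, 65 mm below the middle of the grip; own z points up the handle.
- bin: Blue open bin, 190 x 170 mm, 45 mm high, walls and floor 5 mm, heavy, it stays put; origin at the centre of its underside. Handle, a yellow tip box and a green cap stand in it.
- mixer: White mixer base, fixed, 260 x 250 mm; origin: centre of underside. The drum's axle leans 35 degrees from vertical towards the base's -x (roughly to the robot), so the drum's lowest side is its -x side. Grey drum, 200 mm diameter, 45 mm thick. A hidden load of 0.45 to 0.7 kg, 66 mm from the axle, is fixed inside the shut drum where it cannot be seen, elsewhere every time.
- drum_hub (a point): Point on the drum's axle at the height of the socket's mouth, 35 mm out from the drum's face. Own z points out along the axle, away from the drum; own x points from the axle to the socket and turns with the drum.
- drum_socket (a point): Centre of the mouth of the orange socket, a tube 42 mm outside and 26 mm inside, 35 mm deep, standing on the drum's face 55 mm from the axle; it turns with the drum. Own z points out of the socket, parallel to the axle. Fully home, the handle's collar rests on this mouth; the handle turns freely in the socket, but pressing hard down the axle makes the collar drag.
- drum_socket_floor (a point): Centre of the socket's floor (the drum's face), 35 mm below its mouth along the axle.
- drum (a joint): Drum angle, rad, counter-clockwise positive looking at its face from above; 0: socket at the highest point, pi: at the lowest. It turns without end. Friction of 0.29 N m keeps it where it is left (no swinging by itself); the load adds or takes away up to 0.16 to 0.26 N m as it rises or sinks: 3 to 5 N at most at the handle.
- tip_box: Yellow box 50 x 75 x 28 mm in the bin, leave it; origin centre of underside.
- screw_cap: Green cap, 38 mm diameter, 22 mm high, in the bin, leave it; origin centre of underside.
- reagent: Amber jar, 66 mm diameter, 130 mm high, leave it; origin centre of underside.
- beaker: White beaker, 72 mm diameter, 85 mm high, leave it; origin centre of underside.
- remote: Grey hand-held controller 150 x 65 x 18 mm, leave it; origin centre of underside.
- roll: White paper tape roll, 60 mm diameter, 50 mm high, leave it; origin centre of underside.
There are look-alikes about, which are no part of the job. What is shaped like the part that bears handle_grip but brown or purple is not meant.

How it is judged (in metres and radians):
On the way, in this order (a step that is already met when the one before it is completed fails the run):
1. the handle is lifted clear of the bin (height (world z) of handle_foot above 0.06 m and contact force between the fingers and handle above 1 N), for 0.2 s.
2. the handle is fully home in the drum's socket (distance between handle_foot and drum_socket_floor below 0.009 m), for 0.2 s.
At the end, for the whole second after the job is handed in: Through the last second: handle fully home in the socket (foot within 9 mm of its floor, within 0.25 rad of the axle), gripped by the fingers with over 1 N, hidden load within 0.35 rad (20 degrees) of the drum's lowest side, drum still (under 0.1 rad/s), nothing else moved over 30 mm (distance between handle_foot and drum_socket_floor below 0.009 m and angle between the z axis of handle_foot and the z axis of drum_socket, either way round below 0.25 rad and contact force between the fingers and handle above 1 N and y of load_center in the frame of mixer between -0.0226 and 0.0226 m and x of load_center in the frame of mixer below -0.03 m and velocity of joint drum between -0.1 and 0.1 rad/s); the arm keeps its last pose, push and grip.
It fails at once if the tip box or the cap in the bin is moved by more than 30 mm (distance of any of tip_box, screw_cap from where it was at the start of the episode above 0.03 m).
It fails at once if the jar, beaker, controller or tape roll is moved by more than 30 mm (distance of any of reagent, beaker, remote, roll from where it was at the start of the episode above 0.03 m).
It also fails if it takes over 69 s, if anything falls off the work surface, if the arm or the gripper's body presses on something with over 40 N, if the wrist force passes 120 N, or if a joint passes its speed limit or range.

## Working session

There is one attempt and no reset: what is moved stays moved. The work goes in short steps, Python scripts to look and compute and a shell command to move; the robot and the scene stay as the last step left them, time stands still between calls to the robot, and variables do not carry over. Pictures are saved under pics/ and viewed, at most 10 in all, crops included, and the job is handed in when it is done.

```bash
ls; mkdir -p pics
python3 - <<'E'
from cell import env
import cv2,numpy as np
a,da=env.read_camera("top");b,db=env.read_camera("side")
np.savez("v0.npz",a=a,da=da,b=b,db=db)
for n in("top","side"):
    p=env.camera_params(n);print(n,{k:np.round(v,3).tolist() if not isinstance(v,(str,dict)) else v for k,v in p.items()})
cv2.imwrite("pics/top.png",a[:,:,::-1]);cv2.imwrite("pics/side.png",b[:,:,::-1])
print(env.read_state())
E
```

```text
pics
top {'camera_matrix': [[416.0, 0.0, 274.04], [0.0, 416.0, 211.371], [0.0, 0.0, 1.0]], 'origin': [347.254, -11.871, 1534.167], 'rotation': [[-0.011, 0.994, -0.106], [-1.0, -0.009, 0.012], [0.011, 0.106, 0.994]]}
side {'camera_matrix': [[426.242, 0.0, 279.703], [0.0, 426.242, 209.613], [0.0, 0.0, 1.0]], 'origin': [280.549, 1083.409, 840.219], 'rotation': [[-0.978, 0.102, -0.182], [-0.209, -0.524, 0.826], [-0.011, 0.846, 0.534]]}
{'clock': 0.1, 'joint_positions': array([-1.28037702e+00,  1.31127083e-01,  1.48915305e+00,  4.30953002e-05,
        1.52297080e+00, -8.53845898e-02]), 'qd': array([-9.46488483e-05, -1.60690838e-03, -3.35572755e-03,  1.22913465e-03,
       -1.58306460e-03, -8.07872593e-04]), 'effort': array([ 1.60206961e-03, -5.61340284e+01, -4.93097091e+01,  7.70600117e-02,
        2.90304667e-02, -1.88657248e-05]), 'tcp_pos': array([ 220.11365387, -557.63113475,  217.67709261]), 'tcp_rot': array([[ 9.30213687e-01,  3.67018131e-01, -4.33612467e-04],
       [ 3.67018341e-01, -9.30212327e-01,  1.60116673e-03],
       [ 1.84305559e-04, -1.64857094e-03, -9.99998624e-01]]), 'contact_force': array([-0.26230887, -0.28117194, -0.02807043]), 'ft_torque': array([-0.06575186,  0.00603295,  0.07574528]), 'gripper_force': 0.0, 'gripper_width': 1.0016887617817378}
```

View pics/top.png

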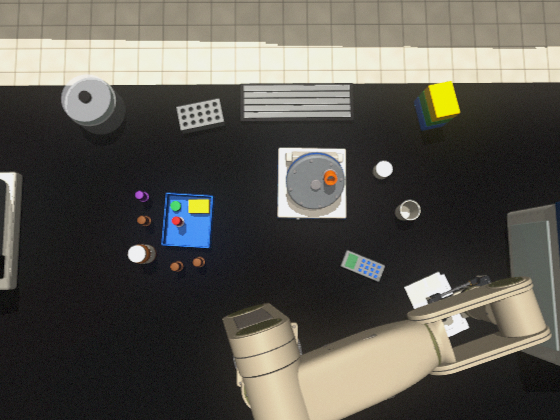

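View pics/side.png

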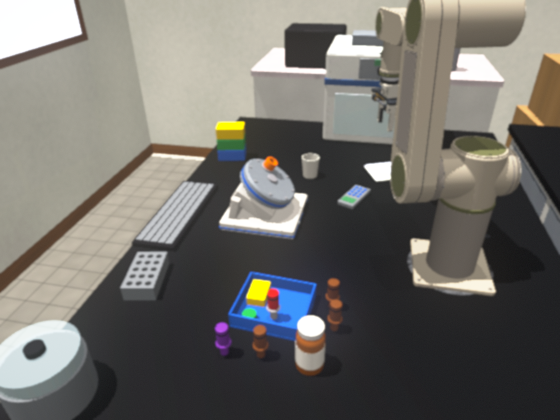

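The top view shows the red grip in the bin at (178,221). The look-alikes are brown at (143,220), (176,266) and (198,262), and purple at (141,196). Only the one at (178,221) is red and inside the bin. The orange socket is at (331,178), and the mixer base is centred near (312,184). I'll measure these and take an enlarged crop.

```bash
cat > h.py <<'E'
import numpy as np,cv2
from cell import env
def pts(name,mask,depth,p=None):
    p=p or env.camera_params(name);K=np.array(p["camera_matrix"]);v,u=np.nonzero(mask&(depth>0));d=depth[v,u]
    c=np.stack([(u-K[0,2])/K[0,0]*d,-(v-K[1,2])/K[1,1]*d,-d],1)
    return c@np.array(p["rotation"]).T+np.array(p["origin"])
def ray(name,u,v,z,p=None):
    p=p or env.camera_params(name);K=np.array(p["camera_matrix"]);o=np.array(p["origin"])
    r=np.array(p["rotation"])@np.array([(u-K[0,2])/K[0,0],-(v-K[1,2])/K[1,1],-1]);return o+r*(z-o[2])/r[2]
def proj(name,P,p=None):
    p=p or env.camera_params(name);K=np.array(p["camera_matrix"])
    c=(np.atleast_2d(P)-np.array(p["origin"]))@np.array(p["rotation"]);return np.stack([K[0,2]-K[0,0]*c[:,0]/c[:,2],K[1,2]+K[1,1]*c[:,1]/c[:,2]],1)
def hsv(a,lo,hi):return cv2.inRange(cv2.cvtColor(a,cv2.COLOR_RGB2HSV),lo,hi)>0
def box(m,u0,u1,v0,v1):
    q=np.zeros_like(m);q[v0:v1,u0:u1]=m[v0:v1,u0:u1];return q
E
python3 - <<'E'
from h import *
d=np.load("v0.npz");np.set_printoptions(precision=1,suppress=True)
I={"top":(d["a"],d["da"]),"side":(d["b"],d["db"])}
R={"red_top":("top",(160,190,205,240),[((0,140,70),(7,255,255)),((174,140,70),(180,255,255))]),
"red_side":("side",(262,285,285,318),[((0,140,70),(7,255,255)),((174,140,70),(180,255,255))]),
"sock_top":("top",(315,345,165,195),[((3,150,80),(22,255,255))]),
"sock_side":("side",(255,285,150,175),[((3,150,80),(22,255,255))]),
"green":("top",(165,187,195,215),[((45,120,50),(80,255,255))]),
"yel":("top",(185,215,195,217),[((22,120,80),(35,255,255))])}
for k,(n,b,rs) in R.items():
    a,dp=I[n];m=box(np.any([hsv(a,*r) for r in rs],0),*b);P=pts(n,m,dp);v,u=np.nonzero(m)
    print(k,m.sum(),"px",u.mean(),v.mean(),"u",u.min(),u.max(),"v",v.min(),v.max());print("  P mean",P.mean(0),"p5",np.percentile(P,5,0),"p95",np.percentile(P,95,0))
# mixer base, by height of the points
a,dp=I["top"];m=box(np.ones(dp.shape,bool),265,360,135,230);P=pts("top",m,dp)
c=a[135:230,265:360].reshape(-1,3)
base=P[(P[:,2]>8)&(P[:,2]<70)&(a[135:230,265:360][dp[135:230,265:360]>0].min(1)>130)]
print("base z",np.percentile(base[:,2],[5,25,50,75,95]));r=cv2.minAreaRect(base[:,:2].astype(np.float32));print(r)
# drum face plane: grey points
col=a[135:230,265:360][dp[135:230,265:360]>0].astype(int)
g=(np.ptp(col,axis=1)<30)&(col.mean(1)<150)&(col.mean(1)>60)&(P[:,2]>70);F=P[g]
for _ in range(6):
    c=F.mean(0);n=np.linalg.svd(F-c)[2][2];n*=np.sign(n[2]);e=(F-c)@n;F=F[abs(e)<max(2.5,1.5*e.std())]
print("face",len(F),c,n,"tilt",np.degrees(np.arccos(n[2])),"az",np.degrees(np.arctan2(n[1],n[0])),e.std())
s=cv2.resize(np.hstack([d["a"][175:285,120:230],d["a"][130:240,260:370]]),None,fx=3.6,fy=3.6,interpolation=2)
cv2.imwrite("pics/crop.png",s[:,:,::-1])
E
```

```text
red_top 56 px 176.08928571428572 220.33928571428572 u 172 180 v 217 224
  P mean [472.5 309.6  95.3] p5 [460.1 298.3  91. ] p95 [483.8 321.7 100.3]
red_side 146 px 272.3424657534247 298.3150684931507 u 268 277 v 289 308
  P mean [470.9 321.4  82.4] p5 [461.3 307.1  57.4] p95 [481.2 327.8  97.6]
sock_top 138 px 329.94202898550725 177.6159420289855 u 324 336 v 170 184
  P mean [ 599.5 -212.9  193.2] p5 [ 581.2 -229.2  170.3] p95 [ 620.  -195.8  209.4]
sock_side 145 px 270.4896551724138 162.13793103448276 u 264 278 v 156 169
  P mean [ 612.5 -276.8  162.1] p5 [ 581.5 -652.6    0.3] p95 [ 708.  -191.3  207.2]
green 83 px 175.27710843373495 205.50602409638554 u 170 180 v 201 210
  P mean [532.5 328.6  27.1] p5 [519.3 313.6  21.7] p95 [548.4 343.5  33.1]
yel 269 px 198.6171003717472 205.76579925650557 u 189 208 v 199 212
  P mean [530.1 242.7  33.4] p5 [507.5 211.5  28. ] p95 [551.4 274.9  39.4]
base z [28.7 32.8 34.9 37.3 40.5]
((612.2156982421875, -169.980224609375), (247.5126190185547, 260.7709045410156), 89.13262939453125)
face 1280 [ 588.7 -165.8  153.1] [-0.6  0.   0.8] tilt 35.06894879284025 az 178.4867229980186 1.3880216763114448
```

View pics/crop.png

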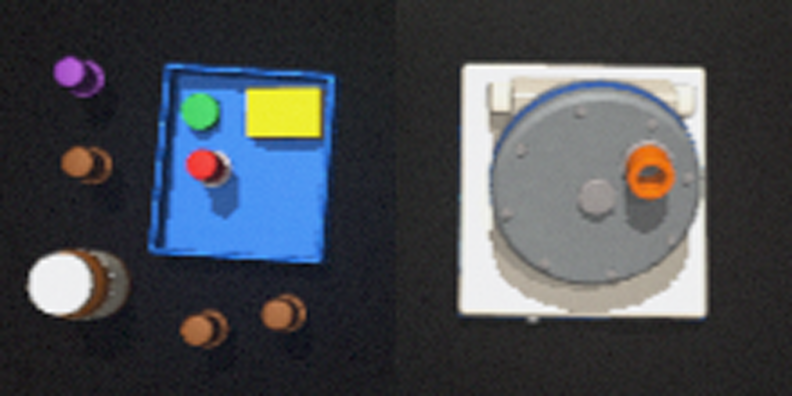

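The crop confirms that the red grip at crop (205,167) in the bin is the handle, since the others are brown or purple and stand outside. The socket mouth is at crop (652,172) and the hub cap at (597,198). Next I'll work out exact points.

```bash
python3 - <<'E'
from h import *
d=np.load("v0.npz");np.set_printoptions(precision=1,suppress=True)
a,dp,b,db=d["a"],d["da"],d["b"],d["db"]
print("grip via top z95",ray("top",176.1,220.3,95),"side z70",ray("side",272.3,298.3,70))
yaw=np.radians(-1.2);n=np.array([-.5736*np.cos(yaw),-.5736*np.sin(yaw),.8192]);c=np.array([588.7,-165.8,153.1])
def onplane(name,u,v,off):
    p=env.camera_params(name);o=np.array(p["origin"]);r=ray(name,u,v,0)-o;return o+r*((c+off*n-o)@n)/(r@n)
h=onplane("top",315.8,185,5);print("hubcap->face",h-5*n)
m=box(hsv(a,(3,150,80),(22,255,255)),315,345,165,195);P=pts("top",m,dp);e=(P-c)@n
print("sock offs",np.percentile(e,[5,25,50,75,95]));Q=P[(e>28)];Q=Q-np.outer((Q-c)@n-35,n)
print("mouth",len(Q),Q.mean(0),(Q.min(0)+Q.max(0))/2,"mask-ray",onplane("top",329.9,177.6,35))
m=box(hsv(b,(3,150,80),(22,255,255)),255,285,150,175);P=pts("side",m,db);e=(P-c)@n;Q=P[(e>28)&(e<45)];print("side mouth",len(Q),Q.mean(0))
# drum face ellipse outline centre using on-face grey points
D=pts("top",box(np.ones(dp.shape,bool),265,360,135,230),dp);e=(D-c)@n;F=D[(abs(e)<5)&(np.hypot(*(D-h)[:,:2].T)<115)]
x=np.array([np.cos(yaw),np.sin(yaw),0]);y=np.array([-np.sin(yaw),np.cos(yaw),0]);up=np.cross(y,n)
U=np.stack([(F-c)@up,(F-c)@y],1);r=cv2.minEnclosingCircle(U.astype(np.float32));q=np.percentile(U,[.5,99.5],axis=0);print("circle",r,q,q.mean(0));print("centre",c+up*q.mean(0)[0]+y*q.mean(0)[1])
E
python3 -m creep '[{"tx":0.03,"ty":0.03,"tz":0.01,"az":-0.05,"gripper":0.093},{"tx":0.03,"ty":0.055,"tz":0.01,"az":-0.05},{"tx":0.025,"ty":0.06,"tz":0.01,"az":-0.05},{"tx":0.025,"ty":0.06,"az":-0.05},{"tx":0.02,"ty":0.06,"az":-0.05},{"tx":0.02,"ty":0.06,"az":-0.05},{"tx":0.02,"ty":0.06,"az":-0.05},{"tx":0.01,"ty":0.06}]'
```

```text
grip via top z95 [472.7 309.6  95. ] side z70 [474.1 308.9  70. ]
hubcap->face [ 584.9 -170.5  150.5]
sock offs [ 6.7 19.1 30.1 34.8 37.4]
mouth 79 [ 594.2 -213.5  200.4] [ 593.8 -213.9  200.1] mask-ray [ 597.8 -211.3  202.9]
side mouth 67 [ 593.2 -209.   198.2]
circle ((-0.13720083236694336, -3.9725494384765625), 100.00833129882812) [[-93.5 -99.1]
 [ 95.6  89.3]] [ 1.1 -4.9]
centre [ 589.5 -170.7  153.7]schema error: expected keys gripper, tx, ty, tz, ax, ay, az
```

```bash
python3 -m creep '[{"gripper":0.093,"tx":0.03,"ty":0.03,"tz":0.01,"ax":0,"ay":0,"az":-0.05},{"gripper":0.093,"tx":0.03,"ty":0.055,"tz":0.01,"ax":0,"ay":0,"az":-0.05},{"gripper":0.093,"tx":0.025,"ty":0.06,"tz":0.01,"ax":0,"ay":0,"az":-0.05},{"gripper":0.093,"tx":0.025,"ty":0.06,"tz":0,"ax":0,"ay":0,"az":-0.05},{"gripper":0.093,"tx":0.02,"ty":0.06,"tz":0,"ax":0,"ay":0,"az":-0.05},{"gripper":0.093,"tx":0.02,"ty":0.06,"tz":0,"ax":0,"ay":0,"az":-0.05},{"gripper":0.093,"tx":0.02,"ty":0.06,"tz":0,"ax":0,"ay":0,"az":-0.05},{"gripper":0.093,"tx":0.01,"ty":0.06,"tz":0,"ax":0,"ay":0,"az":0}]' 40
```

```text
clock: 1.1
tcp_pos: [397.0, -119.3, 247.7]
tcp_rot: [[1.0, 0.025, 0.0], [0.025, -1.0, 0.0], [0.0, -0.0, -1.0]]
contact_force: [0.2, 1.2, -0.6]
gripper_width: 1.002
gripper_force: 0.0
```

```bash
python3 -m creep '[{"gripper":0.093,"tx":0.01,"ty":0.06,"tz":0,"ax":0,"ay":0,"az":0},{"gripper":0.093,"tx":0.01,"ty":0.06,"tz":0,"ax":0,"ay":0,"az":0},{"gripper":0.093,"tx":0.01,"ty":0.06,"tz":0,"ax":0,"ay":0,"az":0},{"gripper":0.093,"tx":0.01,"ty":0.06,"tz":0,"ax":0,"ay":0,"az":0},{"gripper":0.093,"tx":0.01,"ty":0.06,"tz":0,"ax":0,"ay":0,"az":0},{"gripper":0.093,"tx":0.01,"ty":0.06,"tz":-0.02,"ax":0,"ay":0,"az":0},{"gripper":0.093,"tx":0.01,"ty":0.04,"tz":-0.02,"ax":0,"ay":0,"az":0},{"gripper":0.093,"tx":0,"ty":0,"tz":-0.01,"ax":0,"ay":0,"az":0}]' 40
python3 - <<'E'
from h import *
p=env.camera_params("wrist");s=env.read_state()
a,dp=env.read_camera("wrist");print(s["tcp_pos"],p["origin"],np.round(p["rotation"],2).tolist())
m=hsv(a,(0,140,70),(7,255,255))|hsv(a,(174,140,70),(180,255,255))
P=pts("wrist",m,dp,p);print(len(P),"z",np.percentile(P[:,2],[5,50,95]))
T=P[(P[:,2]>90)&(P[:,2]<101)];print(len(T),T.mean(0),(T.min(0)+T.max(0))/2)
cv2.imwrite("pics/w1.png",a[:,:,::-1])
E
```

```text
clock: 2.1
tcp_pos: [465.4, 279.2, 196.0]
tcp_rot: [[1.0, 0.029, -0.003], [0.029, -1.0, -0.001], [-0.003, 0.001, -1.0]]
contact_force: [-0.6, -0.2, 0.0]
gripper_width: 1.006
gripper_force: 0.0
[465.44617933 279.24069284 196.02203943] [543.12628202 282.53243158 361.82894059] [[0.03, 0.96, 0.27], [-1.0, 0.03, 0.01], [0.0, -0.27, 0.96]]
1056 z [63.14292017 94.48821599 95.85399232]
808 [474.38596733 312.18207134  94.64272599] [475.85636434 312.71502122  93.56079267]
```

View pics/w1.png

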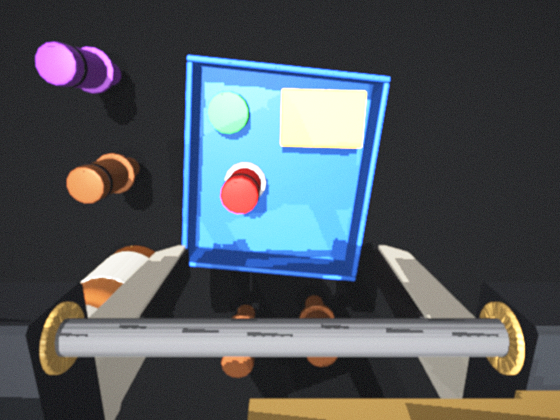

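The wrist view shows the red handle at (242,192), standing clear in the bin at about (473.5, 311), with a top height of 95 as expected. I'll move above it, lower and grip.

```bash
python3 -m creep '[{"gripper":0.093,"tx":0.008,"ty":0.032,"tz":0,"ax":0,"ay":0,"az":0},{"gripper":0.093,"tx":0,"ty":0,"tz":-0.04,"ax":0,"ay":0,"az":0},{"gripper":0.093,"tx":0,"ty":0,"tz":-0.04,"ax":0,"ay":0,"az":0},{"gripper":0.093,"tx":0,"ty":0,"tz":-0.04,"ax":0,"ay":0,"az":0},{"gripper":0.093,"tx":0,"ty":0,"tz":-0.015,"ax":0,"ay":0,"az":0},{"gripper":0.093,"tx":0,"ty":0,"tz":-0.005,"ax":0,"ay":0,"az":0},{"gripper":0.093,"tx":0,"ty":0,"tz":0,"ax":0,"ay":0,"az":0}]' 40
```

```text
clock: 3.02
tcp_pos: [475.6, 309.3, 60.0]
tcp_rot: [[1.0, 0.025, 0.002], [0.025, -1.0, 0.001], [0.002, -0.001, -1.0]]
contact_force: [0.4, -0.3, 0.2]
gripper_width: 0.997
gripper_force: 0.0
```

```bash
python3 -m creep '[{"gripper":0.093,"tx":-0.002,"ty":0.0015,"tz":-0.004,"ax":0,"ay":0,"az":0},{"gripper":0.02,"tx":0,"ty":0,"tz":0,"ax":0,"ay":0,"az":0},{"gripper":0.02,"tx":0,"ty":0,"tz":0,"ax":0,"ay":0,"az":0},{"gripper":0.02,"tx":0,"ty":0,"tz":0,"ax":0,"ay":0,"az":0},{"gripper":0.02,"tx":0,"ty":0,"tz":0,"ax":0,"ay":0,"az":0},{"gripper":0.02,"tx":0,"ty":0,"tz":0,"ax":0,"ay":0,"az":0},{"gripper":0.02,"tx":0,"ty":0,"tz":0,"ax":0,"ay":0,"az":0}]' 40
```

```text
clock: 3.9
tcp_pos: [472.6, 310.7, 54.4]
tcp_rot: [[1.0, 0.026, -0.0], [0.026, -1.0, -0.0], [-0.0, 0.0, -1.0]]
contact_force: [-0.7, -0.0, -0.6]
gripper_width: 0.403
gripper_force: 0.0
```

```bash
python3 -m creep '[{"gripper":0.02,"tx":0,"ty":0,"tz":0,"ax":0,"ay":0,"az":0},{"gripper":0.02,"tx":0,"ty":0,"tz":0,"ax":0,"ay":0,"az":0},{"gripper":0.02,"tx":0,"ty":0,"tz":0,"ax":0,"ay":0,"az":0},{"gripper":0.02,"tx":0,"ty":0,"tz":0,"ax":0,"ay":0,"az":0},{"gripper":0.02,"tx":0,"ty":0,"tz":0,"ax":0,"ay":0,"az":0}]' 40
```

```text
clock: 4.53
tcp_pos: [472.7, 310.7, 54.5]
tcp_rot: [[1.0, 0.026, 0.0], [0.026, -1.0, 0.0], [0.0, 0.0, -1.0]]
contact_force: [-0.1, -0.5, 0.3]
gripper_width: 0.318
gripper_force: 40.0
```

```bash
python3 -m creep '[{"gripper":0.02,"tx":0,"ty":0,"tz":0.05,"ax":0,"ay":0,"az":0},{"gripper":0.02,"tx":0,"ty":0,"tz":0.06,"ax":0,"ay":0,"az":0},{"gripper":0.02,"tx":0,"ty":0,"tz":0.06,"ax":0,"ay":0,"az":0},{"gripper":0.02,"tx":0,"ty":-0.03,"tz":0.05,"ax":0,"ay":0,"az":-0.047},{"gripper":0.02,"tx":0,"ty":-0.05,"tz":0.03,"ax":0,"ay":0,"az":0},{"gripper":0.02,"tx":0,"ty":-0.06,"tz":0,"ax":0,"ay":0,"az":0},{"gripper":0.02,"tx":0,"ty":-0.06,"tz":0,"ax":0,"ay":0,"az":0},{"gripper":0.02,"tx":0,"ty":-0.06,"tz":0,"ax":0,"ay":0,"az":0}]' 40
python3 -m creep '[{"gripper":0.02,"tx":0.01,"ty":-0.05,"tz":0,"ax":-0.003,"ay":-0.15,"az":0},{"gripper":0.02,"tx":0.01,"ty":-0.05,"tz":0,"ax":-0.003,"ay":-0.15,"az":0},{"gripper":0.02,"tx":0.01,"ty":-0.05,"tz":0,"ax":-0.003,"ay":-0.15,"az":0},{"gripper":0.02,"tx":0.01,"ty":-0.05,"tz":0,"ax":-0.003,"ay":-0.15,"az":0},{"gripper":0.02,"tx":0.01,"ty":-0.04,"tz":0,"ax":0,"ay":0,"az":0},{"gripper":0.02,"tx":0,"ty":0,"tz":0,"ax":0,"ay":0,"az":0}]' 40
```

```text
clock: 5.52
tcp_pos: [472.3, 49.0, 304.6]
tcp_rot: [[1.0, -0.021, 0.001], [-0.021, -1.0, -0.0], [0.001, 0.0, -1.0]]
contact_force: [0.6, -0.0, -0.4]
gripper_width: 0.318
gripper_force: 40.0
clock: 6.28
tcp_pos: [521.7, -191.9, 303.4]
tcp_rot: [[0.826, -0.026, 0.564], [-0.022, -1.0, -0.013], [0.564, -0.001, -0.826]]
contact_force: [0.2, 0.6, -0.0]
gripper_width: 0.318
gripper_force: 40.0
```

Run:
```python
from h import *
np.set_printoptions(precision=1,suppress=True)
p=env.camera_params("wrist");s=env.read_state();a,dp=env.read_camera("wrist")
yaw=np.radians(-1.2);n=np.array([-.5736*np.cos(yaw),-.5736*np.sin(yaw),.8192]);c=np.array([588.,-170.5,153.])
y=np.array([-np.sin(yaw),np.cos(yaw),0]);up=np.cross(y,n)
m=hsv(a,(3,150,80),(22,255,255));nl,L,st,ce=cv2.connectedComponentsWithStats(m.astype(np.uint8));k=1+st[1:,4].argmax();m=L==k;print(st[k],ce[k])
P=pts("wrist",m,dp,p);e=(P-c)@n;print("offs",np.percentile(e,[5,25,50,75,95]))
Q=P[(e>np.percentile(e,90)-4)];print("mouth",len(Q),Q.mean(0),"lo/hi mid up,y",[ (lambda t:((t.min()+t.max())/2,np.ptp(t)))((Q-c)@w) for w in(up,y)],"off",((Q-c)@n).mean())
print("TCP+14.5 line: tcp rel c up,y,n",[(s["tcp_pos"]-c)@w for w in(up,y,n)],s["tcp_pos"])
cv2.imwrite("pics/w2.png",a[:,:,::-1])
```

```text
[ 282  171   47   51 1232] [304.8 197.6]
offs [10.1 24.  32.8 33.8 34.6]
mouth 793 [ 594.  -212.7  198.7] lo/hi mid up,y [(np.float64(32.566020651560805), np.float64(40.48089851699153)), (np.float64(-41.88218352900198), np.float64(39.00820150877651))] off 33.42888090262942
TCP+14.5 line: tcp rel c up,y,n [np.float64(32.330182762337785), np.float64(-22.779628801334784), np.float64(161.0273478487312)] [ 521.7 -191.9  303.4]
```

View pics/w2.png

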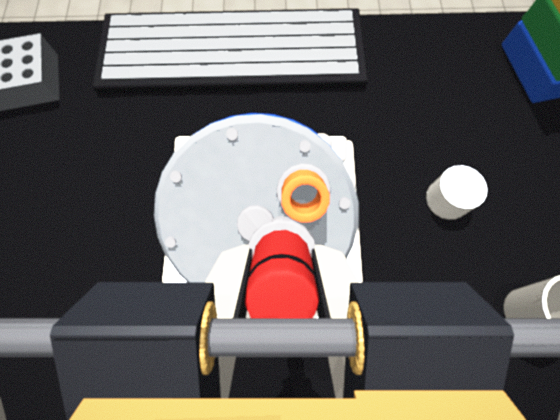

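The wrist view shows the handle gripped straight at (283,270) and the orange mouth at (305,197), placed at (594, -212.5, 199). That agrees with the top-view figure to within 2 mm. I'll line up above the mouth.

```bash
python3 -m creep '[{"gripper":0.02,"tx":0,"ty":-0.019,"tz":0,"ax":0,"ay":-0.011,"az":0},{"gripper":0.02,"tx":0.0115,"ty":0,"tz":-0.0164,"ax":0,"ay":0,"az":0},{"gripper":0.02,"tx":0.0115,"ty":0,"tz":-0.0164,"ax":0,"ay":0,"az":0},{"gripper":0.02,"tx":0.0115,"ty":0,"tz":-0.0164,"ax":0,"ay":0,"az":0},{"gripper":0.02,"tx":0.0029,"ty":0,"tz":-0.0041,"ax":0,"ay":0,"az":0},{"gripper":0.02,"tx":0,"ty":0,"tz":0,"ax":0,"ay":0,"az":0}]' 40
cat > chk.py <<'E'
from h import *
np.set_printoptions(precision=2,suppress=True)
yaw=np.radians(-1.2);n=np.array([-.5736*np.cos(yaw),-.5736*np.sin(yaw),.8192]);c=np.array([588.,-170.5,153.])
y=np.array([-np.sin(yaw),np.cos(yaw),0]);up=np.cross(y,n);B=np.stack([up,y,n])
def rep():
    s=env.read_state();print(s["clock"],"tcp up,y,n",B@(s["tcp_pos"]-c),"toolz",B@s["tcp_rot"][:,2],"F up,y,n",B@s["contact_force"]);return s
if __name__=="__main__":rep()
E
python3 chk.py
```

```text
clock: 7.08
tcp_pos: [560.3, -207.3, 251.4]
tcp_rot: [[0.819, -0.019, 0.573], [-0.017, -1.0, -0.01], [0.574, -0.001, -0.819]]
contact_force: [-1.6, 0.1, 0.3]
gripper_width: 0.321
gripper_force: 40.0
7.075 tcp up,y,n [ 34.37 -37.38  96.09] toolz [ 0.  0. -1.] F up,y,n [-1.14  0.08  1.22]
```

```bash
python3 -m creep '[{"gripper":0.02,"tx":-0.0018,"ty":-0.0045,"tz":-0.0012,"ax":0,"ay":0,"az":0},{"gripper":0.02,"tx":0,"ty":0,"tz":0,"ax":0,"ay":0,"az":0},{"gripper":0.02,"tx":0.0029,"ty":0,"tz":-0.0041,"ax":0,"ay":0,"az":0},{"gripper":0.02,"tx":0.0029,"ty":0,"tz":-0.0041,"ax":0,"ay":0,"az":0},{"gripper":0.02,"tx":0.0029,"ty":0,"tz":-0.0041,"ax":0,"ay":0,"az":0},{"gripper":0.02,"tx":0,"ty":0,"tz":0,"ax":0,"ay":0,"az":0}]' 40; python3 chk.py
```

```text
clock: 7.82
tcp_pos: [566.9, -212.5, 236.8]
tcp_rot: [[0.819, -0.021, 0.573], [-0.018, -1.0, -0.01], [0.573, -0.002, -0.82]]
contact_force: [0.6, -0.2, 0.2]
gripper_width: 0.323
gripper_force: 40.0
7.825 tcp up,y,n [ 31.45 -42.42  80.25] toolz [-0.  0. -1.] F up,y,n [ 0.62 -0.16 -0.22]
```

```bash
python3 -m creep '[{"gripper":0.02,"tx":0.0035,"ty":0.0005,"tz":-0.0037,"ax":0,"ay":0,"az":0},{"gripper":0.02,"tx":0.0029,"ty":0,"tz":-0.0041,"ax":0,"ay":0,"az":0},{"gripper":0.02,"tx":0.0029,"ty":0,"tz":-0.0041,"ax":0,"ay":0,"az":0},{"gripper":0.02,"tx":0.0029,"ty":0,"tz":-0.0041,"ax":0,"ay":0,"az":0},{"gripper":0.02,"tx":0.0029,"ty":0,"tz":-0.0041,"ax":0,"ay":0,"az":0},{"gripper":0.02,"tx":0.0017,"ty":0,"tz":-0.0025,"ax":0,"ay":0,"az":0},{"gripper":0.02,"tx":0,"ty":0,"tz":0,"ax":0,"ay":0,"az":0}]' 40; python3 chk.py
```

```text
clock: 8.7
tcp_pos: [583.7, -212.1, 214.7]
tcp_rot: [[0.819, -0.021, 0.573], [-0.018, -1.0, -0.011], [0.573, -0.001, -0.819]]
contact_force: [-0.8, 0.4, -0.3]
gripper_width: 0.319
gripper_force: 40.0
8.7 tcp up,y,n [ 32.55 -41.72  52.48] toolz [-0.  0. -1.] F up,y,n [-0.86  0.42  0.22]
```

Going well with no force so far. I'll continue until contact along the axle.

```bash
python3 -m creep '[{"gripper":0.02,"tx":0.0012,"ty":0,"tz":-0.0016,"ax":0,"ay":0,"az":0},{"gripper":0.02,"tx":0.0012,"ty":0,"tz":-0.0016,"ax":0,"ay":0,"az":0},{"gripper":0.02,"tx":0,"ty":0,"tz":0,"ax":0,"ay":0,"az":0},{"gripper":0.02,"tx":0,"ty":0,"tz":0,"ax":0,"ay":0,"az":0}]' 40; python3 chk.py
```

```text
clock: 9.2
tcp_pos: [586.1, -212.4, 212.0]
tcp_rot: [[0.819, -0.021, 0.574], [-0.018, -1.0, -0.011], [0.574, -0.001, -0.819]]
contact_force: [-4.5, 1.3, 2.0]
gripper_width: 0.319
gripper_force: 40.0
9.2 tcp up,y,n [ 33.   -41.92  48.95] toolz [ 0.  0. -1.] F up,y,n [-2.55  1.19  4.26]
```

```bash
python3 -m creep '[{"gripper":0.02,"tx":0.0006,"ty":0,"tz":-0.0008,"ax":0,"ay":0,"az":0},{"gripper":0.02,"tx":0,"ty":0,"tz":0,"ax":0,"ay":0,"az":0},{"gripper":0.02,"tx":0,"ty":0,"tz":0,"ax":0,"ay":0,"az":0}]' 40; python3 chk.py
```

```text
clock: 9.57
tcp_pos: [586.3, -212.4, 212.0]
tcp_rot: [[0.819, -0.02, 0.573], [-0.017, -1.0, -0.011], [0.573, -0.0, -0.819]]
contact_force: [-18.4, 3.4, 12.7]
gripper_width: 0.315
gripper_force: 40.0
9.575 tcp up,y,n [ 33.17 -41.94  48.84] toolz [-0.  0. -1.] F up,y,n [-7.84  3.06 20.99]
```

Seated: contact on the axle came at the predicted depth, with TCP 14.5 mm above the mouth. I'll back off the press slightly and print a table of steps around the circle.

```bash
python3 -m creep '[{"gripper":0.02,"tx":-0.0009,"ty":0,"tz":0.0012,"ax":0,"ay":0,"az":0},{"gripper":0.02,"tx":0,"ty":0,"tz":0,"ax":0,"ay":0,"az":0},{"gripper":0.02,"tx":0,"ty":0,"tz":0,"ax":0,"ay":0,"az":0}]' 40
python3 - <<'E'
from chk import *
rep()
f=lambda d:-2.5*up+55*(np.cos(np.radians(d))*up+np.sin(np.radians(d))*y)
for d in range(-50,310,10):print(d,np.round(f(d+10)-f(d),1).tolist(),end="; ")
E
```

```text
clock: 9.95
tcp_pos: [585.9, -212.3, 212.1]
tcp_rot: [[0.819, -0.021, 0.574], [-0.018, -1.0, -0.011], [0.574, -0.001, -0.819]]
contact_force: [-0.3, -0.6, -2.0]
gripper_width: 0.312
gripper_force: 40.0
9.95 tcp up,y,n [ 32.91 -41.79  49.13] toolz [ 0.  0. -1.] F up,y,n [-1.42 -0.63 -1.46]
-50 [5.7, 6.7, 3.9]; -40 [4.7, 7.8, 3.2]; -30 [3.5, 8.6, 2.3]; -20 [2.2, 9.2, 1.4]; -10 [0.9, 9.5, 0.5]; 0 [-0.5, 9.6, -0.5]; 10 [-1.8, 9.3, -1.4]; 20 [-3.1, 8.8, -2.3]; 30 [-4.3, 7.9, -3.2]; 40 [-5.4, 6.9, -3.9]; 50 [-6.3, 5.6, -4.5]; 60 [-7.0, 4.2, -5.0]; 70 [-7.5, 2.6, -5.3]; 80 [-7.8, 1.0, -5.5]; 90 [-7.8, -0.7, -5.5]; 100 [-7.6, -2.3, -5.3]; 110 [-7.2, -3.9, -5.0]; 120 [-6.5, -5.4, -4.5]; 130 [-5.7, -6.7, -3.9]; 140 [-4.7, -7.8, -3.2]; 150 [-3.5, -8.6, -2.3]; 160 [-2.2, -9.2, -1.4]; 170 [-0.9, -9.5, -0.5]; 180 [0.5, -9.6, 0.5]; 190 [1.8, -9.3, 1.4]; 200 [3.1, -8.8, 2.3]; 210 [4.3, -7.9, 3.2]; 220 [5.4, -6.9, 3.9]; 230 [6.3, -5.6, 4.5]; 240 [7.0, -4.2, 5.0]; 250 [7.5, -2.6, 5.3]; 260 [7.8, -1.0, 5.5]; 270 [7.8, 0.7, 5.5]; 280 [7.6, 2.3, 5.3]; 290 [7.2, 3.9, 5.0]; 300 [6.5, 5.4, 4.5];
```

```bash
python3 -m creep '[{"gripper":0.02,"tx":0.0057,"ty":0.0067,"tz":0.0039,"ax":0,"ay":0,"az":0},{"gripper":0.02,"tx":0.0047,"ty":0.0078,"tz":0.0032,"ax":0,"ay":0,"az":0}]' >/dev/null; python3 chk.py|tee -a log
python3 -m creep '[{"gripper":0.02,"tx":0.0035,"ty":0.0086,"tz":0.0023,"ax":0,"ay":0,"az":0},{"gripper":0.02,"tx":0.0022,"ty":0.0092,"tz":0.0014,"ax":0,"ay":0,"az":0}]' >/dev/null; python3 chk.py|tee -a log
python3 -m creep '[{"gripper":0.02,"tx":0.0009,"ty":0.0095,"tz":0.0005,"ax":0,"ay":0,"az":0},{"gripper":0.02,"tx":-0.0005,"ty":0.0096,"tz":-0.0005,"ax":0,"ay":0,"az":0}]' >/dev/null; python3 chk.py|tee -a log
python3 -m creep '[{"gripper":0.02,"tx":-0.0018,"ty":0.0093,"tz":-0.0014,"ax":0,"ay":0,"az":0},{"gripper":0.02,"tx":-0.0031,"ty":0.0088,"tz":-0.0023,"ax":0,"ay":0,"az":0}]' >/dev/null; python3 chk.py|tee -a log
```

```text
10.2 tcp up,y,n [ 43.23 -28.55  48.98] toolz [-0. -0. -1.] F up,y,n [-10.82  -7.26   8.5 ]
10.45 tcp up,y,n [ 50.31 -11.06  48.97] toolz [-0. -0. -1.] F up,y,n [ -6.14 -10.55   1.63]
10.7 tcp up,y,n [51.74  7.93 49.28] toolz [ 0. -0. -1.] F up,y,n [-2.05 -9.74 -1.19]
10.95 tcp up,y,n [46.73 26.05 49.87] toolz [ 0. -0. -1.] F up,y,n [ 2.06 -8.61 -0.59]
```

```bash
python3 -m creep '[{"gripper":0.02,"tx":-0.0043,"ty":0.0079,"tz":-0.0032,"ax":0,"ay":0,"az":0},{"gripper":0.02,"tx":-0.0054,"ty":0.0069,"tz":-0.0039,"ax":0,"ay":0,"az":0}]' >/dev/null; python3 chk.py|tee -a log
python3 -m creep '[{"gripper":0.02,"tx":-0.0063,"ty":0.0056,"tz":-0.0045,"ax":0,"ay":0,"az":0},{"gripper":0.02,"tx":-0.0070,"ty":0.0042,"tz":-0.0050,"ax":0,"ay":0,"az":0}]' >/dev/null; python3 chk.py|tee -a log
python3 -m creep '[{"gripper":0.02,"tx":-0.0075,"ty":0.0026,"tz":-0.0053,"ax":0,"ay":0,"az":0},{"gripper":0.02,"tx":-0.0078,"ty":0.0010,"tz":-0.0055,"ax":0,"ay":0,"az":0}]' >/dev/null; python3 chk.py|tee -a log
python3 -m creep '[{"gripper":0.02,"tx":-0.0078,"ty":-0.0007,"tz":-0.0055,"ax":0,"ay":0,"az":0},{"gripper":0.02,"tx":-0.0076,"ty":-0.0023,"tz":-0.0053,"ax":0,"ay":0,"az":0}]' >/dev/null; python3 chk.py|tee -a log
python3 -m creep '[{"gripper":0.02,"tx":-0.0072,"ty":-0.0039,"tz":-0.0050,"ax":0,"ay":0,"az":0},{"gripper":0.02,"tx":-0.0065,"ty":-0.0054,"tz":-0.0045,"ax":0,"ay":0,"az":0}]' >/dev/null; python3 chk.py|tee -a log
```

```text
11.2 tcp up,y,n [35.47 41.1  50.22] toolz [ 0. -0. -1.] F up,y,n [ 3.72 -5.99 -1.05]
11.45 tcp up,y,n [19.06 51.2  50.22] toolz [ 0. -0. -1.] F up,y,n [ 3.94 -2.94  0.4 ]
11.7 tcp up,y,n [-2.11 55.52 49.39] toolz [ 0.  0. -1.] F up,y,n [ 2.85 -0.32 -0.5 ]
11.95 tcp up,y,n [-22.26  52.27  48.79] toolz [-0.  0. -1.] F up,y,n [2.09 0.19 0.17]
12.2 tcp up,y,n [-38.62  42.31  48.83] toolz [-0.  0. -1.] F up,y,n [0.88 0.65 0.26]
```

```bash
python3 -m creep '[{"gripper":0.02,"tx":-0.0057,"ty":-0.0067,"tz":-0.0039,"ax":0,"ay":0,"az":0},{"gripper":0.02,"tx":-0.0047,"ty":-0.0078,"tz":-0.0032,"ax":0,"ay":0,"az":0}]' >/dev/null; python3 chk.py|tee -a log
python3 -m creep '[{"gripper":0.02,"tx":-0.0035,"ty":-0.0086,"tz":-0.0023,"ax":0,"ay":0,"az":0},{"gripper":0.02,"tx":-0.0022,"ty":-0.0092,"tz":-0.0014,"ax":0,"ay":0,"az":0}]' >/dev/null; python3 chk.py|tee -a log
python3 -m creep '[{"gripper":0.02,"tx":-0.0009,"ty":-0.0095,"tz":-0.0005,"ax":0,"ay":0,"az":0},{"gripper":0.02,"tx":0.0005,"ty":-0.0096,"tz":0.0005,"ax":0,"ay":0,"az":0}]' >/dev/null; python3 chk.py|tee -a log
python3 -m creep '[{"gripper":0.02,"tx":0.0018,"ty":-0.0093,"tz":0.0014,"ax":0,"ay":0,"az":0},{"gripper":0.02,"tx":0.0031,"ty":-0.0088,"tz":0.0023,"ax":0,"ay":0,"az":0}]' >/dev/null; python3 chk.py|tee -a log
```

```text
12.45 tcp up,y,n [-50.6   27.27  48.9 ] toolz [-0.  0. -1.] F up,y,n [ 1.54  0.27 -1.12]
12.7 tcp up,y,n [-56.63   9.24  49.01] toolz [ 0.  0. -1.] F up,y,n [ 2.49  1.98 -1.02]
12.95 tcp up,y,n [-56.18  -9.81  49.09] toolz [ 0.  0. -1.] F up,y,n [ 2.09  4.57 -0.25]
13.2 tcp up,y,n [-49.53 -27.15  49.01] toolz [ 0.  0. -1.] F up,y,n [3.77 8.57 1.18]
```

```bash
python3 -m creep '[{"gripper":0.02,"tx":0.0043,"ty":-0.0079,"tz":0.0032,"ax":0,"ay":0,"az":0},{"gripper":0.02,"tx":0.0054,"ty":-0.0069,"tz":0.0039,"ax":0,"ay":0,"az":0}]' >/dev/null; python3 chk.py|tee -a log
python3 -m creep '[{"gripper":0.02,"tx":0.0063,"ty":-0.0056,"tz":0.0045,"ax":0,"ay":0,"az":0},{"gripper":0.02,"tx":0.0070,"ty":-0.0042,"tz":0.0050,"ax":0,"ay":0,"az":0}]' >/dev/null; python3 chk.py|tee -a log
python3 -m creep '[{"gripper":0.02,"tx":0.0075,"ty":-0.0026,"tz":0.0053,"ax":0,"ay":0,"az":0},{"gripper":0.02,"tx":0.0078,"ty":-0.0010,"tz":0.0055,"ax":0,"ay":0,"az":0}]' >/dev/null; python3 chk.py|tee -a log
python3 -m creep '[{"gripper":0.02,"tx":0.0078,"ty":0.0007,"tz":0.0055,"ax":0,"ay":0,"az":0},{"gripper":0.02,"tx":0.0076,"ty":0.0023,"tz":0.0053,"ax":0,"ay":0,"az":0}]' >/dev/null; python3 chk.py|tee -a log
python3 -m creep '[{"gripper":0.02,"tx":0.0072,"ty":0.0039,"tz":0.0050,"ax":0,"ay":0,"az":0},{"gripper":0.02,"tx":0.0065,"ty":0.0054,"tz":0.0045,"ax":0,"ay":0,"az":0}]' >/dev/null; python3 chk.py|tee -a log
```

```text
13.45 tcp up,y,n [-37.58 -40.78  49.  ] toolz [-0.  0. -1.] F up,y,n [ 0.18 11.78  8.99]
13.7 tcp up,y,n [-21.92 -49.88  48.96] toolz [-0.    0.01 -1.  ] F up,y,n [-5.04 13.65 17.91]
13.95 tcp up,y,n [ -4.1  -53.54  48.98] toolz [-0.  0. -1.] F up,y,n [-11.35  11.81  23.55]
14.2 tcp up,y,n [ 13.85 -51.23  48.94] toolz [-0.01  0.   -1.  ] F up,y,n [-15.55   4.14  22.77]
14.45 tcp up,y,n [ 30.2  -43.11  48.96] toolz [-0.01 -0.   -1.  ] F up,y,n [-13.95  -2.63  15.77]
```

```bash
cat > fit.py <<'E'
import re,numpy as np,sys
def load(f):
    R=[]
    for l in open(f):
        v=[float(x) for x in re.findall(r"-?\d+\.\d*",l)];R.append(v)
    return np.array(R)
def fit(fs):
    D=np.vstack([load(f) for f in fs]);S=np.concatenate([np.full(len(load(f)),1 if f=="log" else -1.) for f in fs])
    ph=np.arctan2(D[:,2],D[:,1]+2.5);Ft=-np.sin(ph)*D[:,7]+np.cos(ph)*D[:,8];Fr=np.cos(ph)*D[:,7]+np.sin(ph)*D[:,8];N=np.clip(D[:,9],0,None)
    for cols in ([],[S*N],[S*N,S*np.abs(Fr)]):
        A=np.stack([np.sin(ph),np.cos(ph),S]+cols,1);x,r,_,_=np.linalg.lstsq(A,Ft,rcond=None)
        # on the tool: Ft = -fric - tau/r ; tau (ccw)= T*sin(phi+d), load at angle phi+d, falls away from 0 towards pi
        print(fs,"coef",np.round(x,2),"rms",(Ft-A@x).std().round(2),"amp N",np.hypot(x[0],x[1]).round(2),"offset d deg",np.degrees(np.arctan2(x[1],x[0])).round(1))
    return ph,Ft
if __name__=="__main__":
    ph,Ft=fit(sys.argv[1:])
    print(np.c_[np.degrees(ph),Ft].round(1).tolist())
E
python3 fit.py log; python3 -m creep '[{"gripper":0.02,"tx":-0.0015,"ty":0,"tz":0.0021,"ax":0,"ay":0,"az":0},{"gripper":0.02,"tx":0,"ty":0,"tz":0,"ax":0,"ay":0,"az":0}]'; python3 chk.py
```

```text
['log'] coef [ 4.36 -3.86 -7.02] rms 0.46 amp N 5.83 offset d deg -41.5
['log'] coef [ 3.76 -3.78 -6.67 -0.06] rms 0.35 amp N 5.33 offset d deg -45.1
['log'] coef [ 3.79 -3.78 -6.7  -0.06  0.01] rms 0.35 amp N 5.35 offset d deg -44.9
[[-32.0, -11.9], [-11.8, -11.6], [8.3, -9.3], [27.9, -8.6], [47.3, -6.8], [67.2, -4.8], [89.6, -2.9], [110.7, -2.0], [130.5, -1.1], [150.4, -1.0], [170.3, -2.4], [-169.6, -4.1], [-150.0, -5.5], [-130.7, -7.5], [-111.3, -9.6], [-91.7, -11.7], [-72.3, -13.6], [-52.8, -12.7]]
clock: 14.7
tcp_pos: [583.4, -213.0, 213.0]
tcp_rot: [[0.82, -0.021, 0.572], [-0.018, -1.0, -0.012], [0.572, -0.001, -0.821]]
contact_force: [-5.4, -2.9, -2.5]
gripper_width: 0.318
gripper_force: 40.0
14.7 tcp up,y,n [ 31.36 -42.58  51.27] toolz [-0.  0. -1.] F up,y,n [-5.79 -3.01  1.03]
```

The load lies about 45° behind the socket (fit rms 0.35 N, amplitude 5.3 N, near the upper stated bound). So the target socket angle is about 225°. I'll crank in reverse as a check.

```bash
python3 -m creep '[{"gripper":0.02,"tx":-0.0065,"ty":-0.0054,"tz":-0.0045,"ax":0,"ay":0,"az":0},{"gripper":0.02,"tx":-0.0072,"ty":-0.0039,"tz":-0.0050,"ax":0,"ay":0,"az":0}]' >/dev/null; python3 chk.py|tee -a rlog
python3 -m creep '[{"gripper":0.02,"tx":-0.0076,"ty":-0.0023,"tz":-0.0053,"ax":0,"ay":0,"az":0},{"gripper":0.02,"tx":-0.0078,"ty":-0.0007,"tz":-0.0055,"ax":0,"ay":0,"az":0}]' >/dev/null; python3 chk.py|tee -a rlog
python3 -m creep '[{"gripper":0.02,"tx":-0.0078,"ty":0.0010,"tz":-0.0055,"ax":0,"ay":0,"az":0},{"gripper":0.02,"tx":-0.0075,"ty":0.0026,"tz":-0.0053,"ax":0,"ay":0,"az":0}]' >/dev/null; python3 chk.py|tee -a rlog
python3 -m creep '[{"gripper":0.02,"tx":-0.0070,"ty":0.0042,"tz":-0.0050,"ax":0,"ay":0,"az":0},{"gripper":0.02,"tx":-0.0063,"ty":0.0056,"tz":-0.0045,"ax":0,"ay":0,"az":0}]' >/dev/null; python3 chk.py|tee -a rlog
```

```text
14.95 tcp up,y,n [ 16.53 -51.47  51.95] toolz [ 0.  0. -1.] F up,y,n [ 0.86  2.42 -1.11]
15.2 tcp up,y,n [ -2.62 -54.84  51.93] toolz [ 0.  0. -1.] F up,y,n [ 2.49  3.06 -0.29]
15.45 tcp up,y,n [-20.89 -51.52  52.12] toolz [ 0.  0. -1.] F up,y,n [ 5.21  4.53 -1.06]
15.7 tcp up,y,n [-36.34 -42.43  52.47] toolz [ 0. -0. -1.] F up,y,n [ 8.03  1.61 -0.59]
```

```bash
python3 -m creep '[{"gripper":0.02,"tx":-0.0054,"ty":0.0069,"tz":-0.0039,"ax":0,"ay":0,"az":0},{"gripper":0.02,"tx":-0.0043,"ty":0.0079,"tz":-0.0032,"ax":0,"ay":0,"az":0}]' >/dev/null; python3 chk.py|tee -a rlog
python3 -m creep '[{"gripper":0.02,"tx":-0.0031,"ty":0.0088,"tz":-0.0023,"ax":0,"ay":0,"az":0},{"gripper":0.02,"tx":-0.0018,"ty":0.0093,"tz":-0.0014,"ax":0,"ay":0,"az":0}]' >/dev/null; python3 chk.py|tee -a rlog
python3 -m creep '[{"gripper":0.02,"tx":-0.0005,"ty":0.0096,"tz":-0.0005,"ax":0,"ay":0,"az":0},{"gripper":0.02,"tx":0.0009,"ty":0.0095,"tz":0.0005,"ax":0,"ay":0,"az":0}]' >/dev/null; python3 chk.py|tee -a rlog
python3 -m creep '[{"gripper":0.02,"tx":0.0022,"ty":0.0092,"tz":0.0014,"ax":0,"ay":0,"az":0},{"gripper":0.02,"tx":0.0035,"ty":0.0086,"tz":0.0023,"ax":0,"ay":0,"az":0}]' >/dev/null; python3 chk.py|tee -a rlog
python3 fit.py rlog; python3 fit.py log rlog|head -3
```

```text
15.95 tcp up,y,n [-47.93 -29.    52.83] toolz [ 0. -0. -1.] F up,y,n [ 5.67 -4.17 -0.68]
16.2 tcp up,y,n [-54.59 -11.87  52.87] toolz [ 0.   -0.01 -1.  ] F up,y,n [ 4.68 -8.41 -0.38]
16.45 tcp up,y,n [-55.06   6.78  52.73] toolz [ 0.   -0.01 -1.  ] F up,y,n [  1.37 -10.03   0.14]
16.7 tcp up,y,n [-50.02  24.9   52.11] toolz [ 0.   -0.01 -1.  ] F up,y,n [ -2.58 -11.47   0.25]
['rlog'] coef [ 4.3  -2.96 -6.68] rms 0.3 amp N 5.23 offset d deg -34.5
['rlog'] coef [ 5.45 -2.46 -7.75  5.27] rms 0.25 amp N 5.98 offset d deg -24.3
['rlog'] coef [ 6.87 -1.67 -8.54 10.01 -0.16] rms 0.21 amp N 7.07 offset d deg -13.6
[[-69.7, 1.6], [-90.1, 2.5], [-109.6, 3.4], [-128.6, 5.3], [-147.4, 6.6], [-167.2, 9.2], [172.6, 9.8], [152.3, 11.4]]
['log', 'rlog'] coef [ 4.42 -3.54 -6.84] rms 0.51 amp N 5.66 offset d deg -38.7
['log', 'rlog'] coef [ 3.83 -3.57 -6.47 -0.07] rms 0.4 amp N 5.23 offset d deg -42.9
['log', 'rlog'] coef [ 3.97 -3.55 -6.77 -0.09  0.09] rms 0.39 amp N 5.33 offset d deg -41.8
```

Both directions agree: d ≈ −42°, so the socket should sit at about 221°. I'll crank back counter-clockwise to it and settle nearer to fully home.

```bash
python3 -m creep '[{"gripper":0.02,"tx":-0.0035,"ty":-0.0086,"tz":-0.0023,"ax":0,"ay":0,"az":0},{"gripper":0.02,"tx":-0.0022,"ty":-0.0092,"tz":-0.0014,"ax":0,"ay":0,"az":0},{"gripper":0.02,"tx":-0.0009,"ty":-0.0095,"tz":-0.0005,"ax":0,"ay":0,"az":0},{"gripper":0.02,"tx":0.0005,"ty":-0.0096,"tz":0.0005,"ax":0,"ay":0,"az":0},{"gripper":0.02,"tx":0.0018,"ty":-0.0093,"tz":0.0014,"ax":0,"ay":0,"az":0},{"gripper":0.02,"tx":0.0031,"ty":-0.0088,"tz":0.0023,"ax":0,"ay":0,"az":0},{"gripper":0.02,"tx":0.0048,"ty":-0.0079,"tz":0.0024,"ax":0,"ay":0,"az":0},{"gripper":0.02,"tx":0.0007,"ty":0,"tz":-0.0010,"ax":0,"ay":0,"az":0}]' >/dev/null
python3 -m creep '[{"gripper":0.02,"tx":0,"ty":0,"tz":0,"ax":0,"ay":0,"az":0},{"gripper":0.02,"tx":0,"ty":0,"tz":0,"ax":0,"ay":0,"az":0}]'
python3 - <<'E'
from chk import *
s=rep();p=s["tcp_pos"];q=B@(p-c);print("phi",np.degrees(np.arctan2(q[1],q[0]+2.5))%360)
par=env.camera_params("wrist");a,dp=env.read_camera("wrist")
m=hsv(a,(3,150,80),(22,255,255));P=pts("wrist",m,dp,par);r=(P-c)@B.T;r=r[(r[:,2]>3)&(r[:,2]<38)&(np.hypot(r[:,0]+2.5,r[:,1])<90)];print("orange",len(r),r.mean(0),(r.min(0)+r.max(0))/2)
b,_=env.read_camera("top");b2,_=env.read_camera("side")
cv2.imwrite("pics/end.png",np.hstack([cv2.resize(a,(400,300)),cv2.resize(b2[110:260,180:380],(400,300),interpolation=2)])[:,:,::-1])
E
```

```text
clock: 17.95
tcp_pos: [522.1, -204.4, 167.7]
tcp_rot: [[0.819, -0.021, 0.573], [-0.018, -1.0, -0.012], [0.573, -0.001, -0.819]]
contact_force: [-0.5, 0.3, 0.2]
gripper_width: 0.32
gripper_force: 40.0
17.95 tcp up,y,n [-44.95 -35.28  49.4 ] toolz [-0.  0. -1.] F up,y,n [-0.35  0.32  0.43]
phi 219.72544307153393
orange 1241 [-26.21 -30.02  25.91] [-30.73 -31.33  20.75]
```

View pics/end.png

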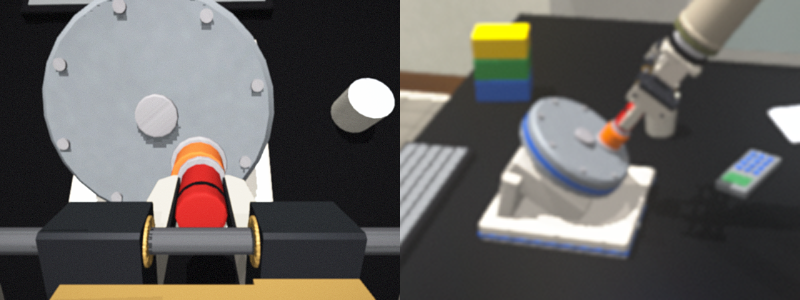

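The wrist view (left) shows the red grip at (200,200), straight in the orange socket with its collar on the mouth. The side view agrees, and the neighbouring objects look undisturbed. Depth is within 0.5 mm of home, the socket is at 220°, and contact force is near zero. Handing in.

```bash
python3 -c "
from cell import env
print(env.sign_off())"
```

```text
the job is handed in; nothing more can be done
None
```

I handed the job in with the handle seated within about 0.5 mm of home and gripped at 40 N, the socket at about 220°, which by the crank forces puts the heavy side within a few degrees of the drum's lowest point, and the drum still; the sign-off gave no verdict.

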